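# Retire the spent electrodes into the push-and-turn waste bottle

### The job

Put the spent electrodes away for disposal. Unlock the waste bottle's child-resistant cap by pressing it down while turning it anticlockwise, lift it off and set it on the bench; drop every spent electrode (the slim plain-headed ones) into the bottle through its mouth, then put the cap back on and lock it again by pressing it down, turning it clockwise to the stop and letting it spring up. Leave the electrode with the broad disc on its head in the rack, and do not disturb the beaker or the jar.

Things in the scene. Friction and masses are not known exactly. Their poses are not given: they have to be found in the camera images.
- bottle: Amber bottle fixed upright in a holder (120 mm square base plate); it cannot move. Origin: centre of the underside, on the bench; z up its axis. Body 103 mm in diameter, shoulder 112 to 133 mm high, smooth inside, 96 mm wide, floor 8 mm high (20 in the middle). Two white marks on the shoulder lie along its +x and -x: where the ends of the cap's bar stand when locked.
- mouth (a point): Centre of the bottle's open mouth at the rim, 160 mm above the bench; 33 mm inside diameter, neck 38 mm outside. Axes as the bottle's.
- hook (a point): Middle of one of the neck's two opposite hooks (47 mm over both), 152 mm high on the bottle's +x (the other on -x). The cap's lugs sit up under them when locked. Clockwise (from above) of each pocket is an end stop, anticlockwise a 5 mm ratchet tooth. The cap lifts off or drops on freely with its bar 50 to 140 degrees anticlockwise of the bottle's x (95 is the middle).
- collar (a joint): Grey sprung collar round the neck that pushes the cap's skirt up: metres pressed down, 0 with the cap off or unlocked, 0.0015 locked, up to 0.0095 with the cap pressed to its hard stop. Its spring gives about 7 N when the cap is locked and 12.5 N with it pressed 6.5 mm further.
- cap_grip (a point): Centre of the grip of the cap: white, ribbed, round, 57 mm in diameter, 36 mm high; its upper 15.5 mm is solid, the skirt below hollow. This point is on the axis, 27.5 mm above the skirt's foot; z up. A black bar on top runs along its x; half a turn makes no difference. Locked: bar along the bottle's x (to 5 degrees), this point 175.5 mm above the bench; unlocked on the neck 177 mm.
- cap_bar (a point): Top of the cap at the +x end of its bar, 22 mm from the axis. Unlock: press down 6 to 8 mm (hard stop 8), turn anticlockwise from above about 70 degrees (50 to 140) while pressed, let it rise, lift off. Lock: drop on at such an angle, press 7 to 9 mm, turn clockwise to the end stop, release: it springs up. Short of the pocket it stays caught about 5 mm low.
- rack: White rack fixed to the bench, 115 mm (its x) by 180 mm (its y), 40 mm high, with six square pockets 14.5 mm wide in two rows of three at x = -32.5 and 32.5 mm, y = -65, 0, 65 mm; pocket floors 6 mm high. Origin: centre of its underside.
- spent0_mid (a point): Spent electrode (3 to 5 are present), standing tip down in a pocket of the rack: 80 mm long, 12 mm amber round-tipped shaft 55 mm long, plain black head 16 mm in diameter and 25 mm long at the top. This point is on its axis in the middle of the head, 67.5 mm above the tip; z points from tip to head.
- spent1_mid (a point): Spent electrode (3 to 5 are present), standing tip down in a pocket of the rack: 80 mm long, 12 mm amber round-tipped shaft 55 mm long, plain black head 16 mm in diameter and 25 mm long at the top. This point is on its axis in the middle of the head, 67.5 mm above the tip; z points from tip to head.
- spent2_mid (a point): Spent electrode (3 to 5 are present), standing tip down in a pocket of the rack: 80 mm long, 12 mm amber round-tipped shaft 55 mm long, plain black head 16 mm in diameter and 25 mm long at the top. This point is on its axis in the middle of the head, 67.5 mm above the tip; z points from tip to head.
- spent3_mid (a point): Spent electrode (3 to 5 are present), standing tip down in a pocket of the rack: 80 mm long, 12 mm amber round-tipped shaft 55 mm long, plain black head 16 mm in diameter and 25 mm long at the top. This point is on its axis in the middle of the head, 67.5 mm above the tip; z points from tip to head.
- spent4_mid (a point): Spent electrode (3 to 5 are present), standing tip down in a pocket of the rack: 80 mm long, 12 mm amber round-tipped shaft 55 mm long, plain black head 16 mm in diameter and 25 mm long at the top. This point is on its axis in the middle of the head, 67.5 mm above the tip; z points from tip to head.
- service_mid (a point): The electrode still in service, also 80 mm long in a pocket of the rack but with a broad 28 mm disc 12 mm thick on top of its head: leave it there. This point is on its axis 68 mm above the tip (the lower face of the disc).
- beaker: Empty glass beaker, 68 mm in diameter, 85 mm high, standing on the bench; a bystander. Origin: centre of its underside.
- jar: Small amber jar, 48 mm in diameter, 75 mm high, standing on the bench; a bystander. Origin: centre of its underside.
Things that resemble listed ones, but are neither listed nor needed, are in the scene too. Leave any blue or red look-alike of the part that bears spent3_mid alone.

How it is judged:
On the way, in this order (a step that is already met when the one before it is completed fails the run):
1. the cap, on the bottle, is pressed down and turned out of its locked place (value of joint collar above 0.005 m and angle between the x axis of cap_grip and the x axis of bottle, either way round above 0.35 rad and horizontal distance between cap_grip and bottle below 0.006 m), for 0.05 s.
2. the cap is off the bottle and stands or lies on the bench (horizontal distance between cap_grip and bottle above 0.075 m and height (world z) of cap_grip below 0.06 m), for 0.2 s.
3. every spent electrode is inside the bottle (z of each of spent0_mid, spent1_mid, spent2_mid, spent3_mid, spent4_mid in the frame of bottle below 0.13 m and horizontal distance between each of spent0_mid, spent1_mid, spent2_mid, spent3_mid, spent4_mid and bottle below 0.045 m), for 0.3 s.
4. the cap is back on the bottle and locked (angle between the x axis of cap_grip and the x axis of bottle, either way round below 0.2 rad and z of cap_grip in the frame of bottle between 0.173 and 0.178 m and horizontal distance between cap_grip and bottle below 0.004 m and angle between cap_grip's own z axis and vertical below 0.08 rad), for 0.2 s.
At the end, for the whole second after the job is handed in: Every spent electrode is wholly inside the bottle, and the cap is on it and locked: its bar within 0.2 rad of the bottle's x axis, upright, centred within 4 mm and sprung up to its locked height (gripping height 173 to 178 mm). The electrode in service still stands in the rack (all of step 3 and all of step 4 and velocity of joint collar below 0.01 m/s and horizontal distance between service_mid and rack below 0.09 m and height (world z) of service_mid above 0.06 m); the robot touches nothing.
It fails at once if the electrode in service is taken out or moved more than 3 cm (distance of service_mid from where it was at the start of the episode above 0.03 m).
It fails at once if the beaker is moved more than 3 cm (distance of beaker from where it was at the start of the episode above 0.03 m).
It fails at once if the jar is moved more than 3 cm (distance of jar from where it was at the start of the episode above 0.03 m).
Of spent0, spent1, spent2, spent3, spent4 only 3 to 5 are there at a start; the rules pass over those that are not, and their reading is None.
At some moment in a run one of cap may be knocked a few centimetres aside while the robot is not near it.
It also fails if it takes over 210 s, if anything falls off the work surface, if the arm or the gripper's body presses on something with over 40 N, if the wrist force passes 120 N, or if a joint passes its speed limit or range.

### The arm

A 7-joint arm with a two-finger parallel gripper is mounted at the origin on the work surface. World frame = base frame: x ahead of the robot, y to its left, z up, the work surface at z = 0. Lengths are in m, angles in rad, forces in N, time in s.
With the tool pointing down it reaches from about 0.425 to 0.925 m from the base axis. Payload 6.8 kg.
Tool frame: the origin (TCP) lies on the mounting face of the last link; the fingertips stand 182 mm ahead of it and the grasp point (between the pads) lies 163 mm ahead of it (robot.tcp_to_grasp is the distance from the TCP to the grasp point, in m); z points along the fingers, y is the line along which they close (so a half turn about z gives the same grasp; the last joint's range is limited). The gripper opens to 88 mm and grips with 3 to 60 N. Pads are 20 mm wide; open, the fingers measure 115 mm over their backs; the gripper's body (75 mm by 178 mm) begins 61 mm behind the grasp point.
Start: joints at [-1.347, 0.477, 0.022, 1.555, -0.011, 1.109, -0.083], TCP at [0.22, 0.638, 0.405] pointing down, gripper open.
Joint ranges: [-2.96, 2.96], [-0.34, 2.1], [-1.41, 1.46], [0.24, 2.44], [-1.37, 4.51], [0.17, 1.92], [-2.96, 2.96]. Speed limits (rad/s): [2.39, 2.39, 3.14, 3.14, 3.14, 3.14, 3.14].

### API

Orientations are given as a rotation vector (axis times angle).
In Python, from cell import robot gives the robot as it stands. The module is installed in compiled form; this text tells all that it offers.
- The arm moves only by the tool step_arm, never from a script. Its argument "series" is a list that holds one entry, the list of rows, each a list of 5 numbers: the shift along the tool's x, y, z in cm, then the turn about the tool's z in degrees, then the opening, from -1 (shut) to 1 (fully open). In form: [[[dx, dy, dz, roll, grip], ...]]. A call has 1 to 5 rows; each row shifts and turns the commanded pose from where the row before left it, along the tool's axes as they then stand; what a row does not reach is not made up. A row lasts 1/10 s, in which the tool goes at most 50 mm and 8.59 degrees, less where a joint would pass 70% of its speed; a pose out of reach is approached as far as the arm can. A call is refused whole if a number of a shift passes 5 or a number of a turn 8.59, either way. A call with a gripper value outside its range is refused whole. The fingers move at their own pace and stop on an object; "grip_force" is the grip in N (left out, the last holds). Time passes only in rows, so rows that do not move let the fingers close. It gives the time, the measured TCP pose, the force, the opening and the grip force at its end, in the units of the state.
- robot.state(): the state, without advancing time (a new reading comes with each control period).
- robot.get_image(name): name is "scene" or "top"; returns a dict with "color" (400x640x3 uint8, red, green, blue), "z_map" (400x640 float32, m along the optical axis (not along the pixel's ray), 0 where there is no reading), "fovy" (degrees; the focal length in pixels is half the picture's height over the tangent of half this angle, whatever the lens; pixels are square), "cx", "cy" (the principal point, pixels), "k1" (the pictures are not rectified: a ray, as slopes to the right and down, at radius r is drawn at 1 + k1 r^2 times it, then the intrinsics apply), "rvec" (rotation vector, rad) and "tvec" (3), from world to camera coordinates, as OpenCV has them. Camera axes: x right, y down, z forward; pixel columns grow to the right and rows downward; lengths in m; the calibration is good to about 2 mm. A picture is of the moment at which its call begins.
- robot.close_job(): hands the job in; it is judged then, once.
The state is a dict: "clock": time; "joint_positions": joint angles; "qd": joint speeds; "effort": joint torques, N m; "eef_pos": TCP position; "ee_rot": TCP orientation; "contact_force": force on the tool from outside, world axes, zero at the start; "moment": the same for the moment, N m; "gripper_width": finger opening in m; "grip_force": force on a finger pad.
Only numpy, scipy, OpenCV 4.12 (cv2) and the standard library are available. Lean on these libraries where they do the work, as an engineer would, in place of code of your own. Each camera call takes 0.05 s, during which the arm holds its last target. There are 200 camera calls.

## Working session

There is one attempt and no reset: what is moved stays moved. The work goes in short steps, Python scripts to look and compute and a tool call to move; the robot and the scene stay as the last step left them, time stands still between calls to the robot, and variables do not carry over. Pictures are saved under pics/ and viewed, at most 14 in all, crops included, and the job is handed in when it is done.

Besides the shell and the picture viewer there is one more tool, called after "Request:" by a JSON object that holds its "name" and its "arguments". step_arm: Moves the arm, as the interface text tells. Its arguments: {"type":"object","properties":{"series":{"type":"array","items":{"type":"array","items":{"type":"array","items":{"type":"number"}}}},"grip_force":{"type":"number"}},"required":["series"]}

```bash
mkdir -p pics; cat > h.py <<'E'
import numpy as np, cv2
from cell import robot
def grab(n,f):
    im=robot.get_image(n); np.save(f'{n}.npy',im,allow_pickle=True); cv2.imwrite(f'pics/{f}.png',im['color'][:,:,::-1]); return im
def load(n): return np.load(f'{n}.npy',allow_pickle=True).item()
def ray(im,u,v):
    f=200/np.tan(np.radians(im['fovy'])/2)
    d=np.array([(u-im['cx'])/f,(v-im['cy'])/f]); p=d.copy()
    for _ in range(20): p=d/(1+im['k1']*(p@p))
    R=cv2.Rodrigues(np.array(im['rvec']))[0]; c=-R.T@np.array(im['tvec'])
    return c,R.T@np.array([p[0],p[1],1.])
def atz(im,u,v,z):
    c,d=ray(im,u,v); return c+d*(z-c[2])/d[2]
def dep(im,u,v):
    c,d=ray(im,u,v); return c+d*im['z_map'][int(v),int(u)]
def cloud(im):
    f=200/np.tan(np.radians(im['fovy'])/2)
    v,u=np.mgrid[:400,:640]; d=np.stack([(u-im['cx'])/f,(v-im['cy'])/f],-1); p=d
    for _ in range(20): p=d/(1+im['k1']*(p**2).sum(-1,keepdims=True))
    R=cv2.Rodrigues(np.array(im['rvec']))[0]; c=-R.T@np.array(im['tvec'])
    X=np.concatenate([p,np.ones((400,640,1))],-1)@R
    P=c+X*im['z_map'][...,None]; P[im['z_map']==0]=np.nan; return P
def crop(im,u0,v0,u1,v1,s,f):
    cv2.imwrite(f'pics/{f}.png',cv2.resize(im['color'][v0:v1,u0:u1,::-1],None,fx=s,fy=s,interpolation=cv2.INTER_CUBIC))
E
python3 -c "
from h import *
for n in('scene','top'):
    im=grab(n,n+'0'); R=cv2.Rodrigues(np.array(im['rvec']))[0]; print(n,im['fovy'],im['cx'],im['cy'],im['k1'],-R.T@np.array(im['tvec']),R[2])
print(robot.state(),robot.tcp_to_grasp)"
```

```text
scene 43.33217965712755 313.5251607065394 201.55384818847347 -0.07460927471154798 [ 0.93105389 -0.43504152  0.83521559] [-0.42226151  0.48198656 -0.7677136 ]
top 46.31804625373393 317.82437153298895 205.28751913675598 -0.08283849001478462 [0.41081864 0.01348429 1.15755601] [ 0.1547757  -0.02429196 -0.98765094]
{'clock': 0.1, 'joint_positions': array([-1.3470839 ,  0.47771055,  0.02232685,  1.55628455, -0.01152131,
        1.10930136, -0.08309906]), 'qd': array([-0.00155117,  0.00016699, -0.00048451, -0.00318492, -0.00015192,
        0.00098666,  0.00203492]), 'effort': array([ 3.28526621e-03, -5.84092605e+01,  1.53951008e+00, -2.73316526e+01,
       -5.42259228e-02,  1.30542772e-02,  4.52295865e-05]), 'eef_pos': array([0.21978993, 0.63797414, 0.40381175]), 'ee_rot': array([-5.18752499e-01, -3.09828997e+00,  2.46085105e-03]), 'contact_force': array([-0.12860418, -1.28201144,  1.49244394]), 'moment': array([-0.00316744,  0.02446124, -0.054125  ]), 'grip_force': 0.0, 'gripper_width': 0.08767255041234542} 0.1633
```

View pics/top0.png

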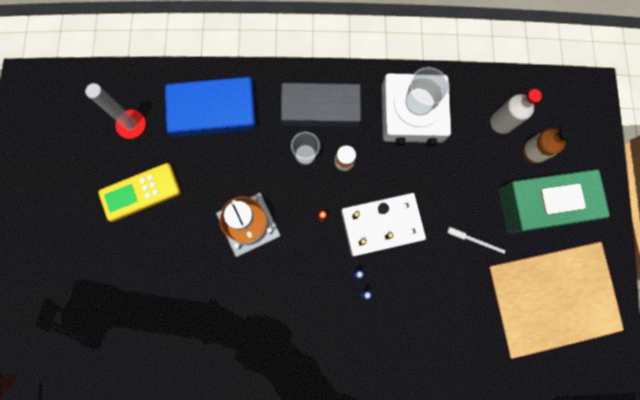

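View pics/scene0.png

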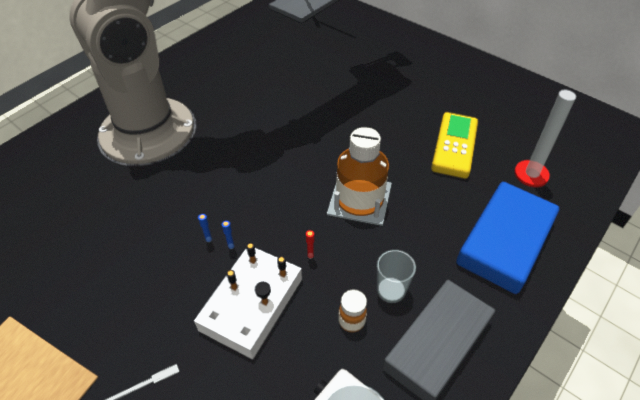

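Three spent electrodes (plain black heads) are in the rack at top pixels (357,214), (363,241) and (390,235). The disc-headed one is at (383,208). The red (322,214) and blue (359,274), (367,295) look-alikes stand outside the rack. I'll enlarge to confirm.

```bash
python3 - <<'E'
from h import *
t=load('top'); s=load('scene')
a=cv2.resize(t['color'][185:265,205:285,::-1],(400,400),interpolation=cv2.INTER_CUBIC)
b=cv2.resize(t['color'][185:265,340:430,::-1],(400,356),interpolation=cv2.INTER_CUBIC)
cv2.imwrite('pics/c1.png',np.hstack([a,np.vstack([b,np.zeros((44,400,3),np.uint8)])]))
crop(s,190,120,410,360,2.5,'c2')
P=cloud(t)
def st(n,m,c=None):
    q=P[m]; print(n,len(q),q.mean(0).round(4),(q.min(0)+q.max(0)).round(4)/2,np.ptp(q,axis=0).round(4))
v,u=np.mgrid[:400,:640]
box=lambda a,b,c,d:(u>=a)&(u<c)&(v>=b)&(v<d)
st('cap',box(215,185,265,240)&(P[...,2]>.178))
st('rack',box(335,190,430,260)&(abs(P[...,2]-.04)<.004))
for n,(x,y) in dict(s0=(357,214),s1=(363,241),s2=(390,235),sv=(383,208)).items():
    st(n,box(x-8,y-8,x+9,y+9)&(P[...,2]>.065)); print(atz(t,x,y,.086))
for n,(x,y) in dict(beaker=(305,148),jar=(346,156),red=(322,214),b1=(359,274),b2=(367,295)).items(): print(n,dep(t,x,y).round(3))
q=P[box(335,190,430,260)&(abs(P[...,2]-.04)<.004)][:,:2].astype(np.float32)
print(cv2.minAreaRect(q))
q=P[box(205,185,290,260)&(abs(P[...,2]-.005)<.005)]; print(cv2.minAreaRect(q[:,:2].astype(np.float32)),q[:,2].mean())
R=cv2.Rodrigues(np.array(t['rvec']))[0]; print(R)
E
```

```text
cap 545 [0.5417 0.1579 0.1836] [0.54165 0.15825 0.1837 ] [0.0552 0.0533 0.0105]
rack 2997 [ 0.5404 -0.1729  0.0398] [ 0.5415 -0.1727  0.04  ] [0.1499 0.2005 0.008 ]
s0 46 [ 0.5582 -0.101   0.0834] [ 0.55895 -0.1014   0.07815] [0.015  0.0145 0.0237]
[ 0.55917655 -0.10390955  0.086     ]
s1 42 [ 0.4949 -0.1161  0.0846] [ 0.4946  -0.11675  0.08185] [0.0134 0.0159 0.0155]
[ 0.49657011 -0.11736235  0.086     ]
s2 48 [ 0.5102 -0.179   0.0835] [ 0.51035 -0.17955  0.07835] [0.0154 0.0154 0.0233]
[ 0.5108513  -0.18019823  0.086     ]
sv 118 [ 0.573  -0.1644  0.0845] [ 0.57295 -0.16505  0.0816 ] [0.0258 0.0283 0.0173]
[ 0.57383764 -0.16484448  0.086     ]
beaker [0.738 0.019 0.008]
jar [ 0.7   -0.08   0.077]
red [ 0.559 -0.023  0.08 ]
b1 [ 0.421 -0.108  0.085]
b2 [ 0.374 -0.127  0.078]
((0.5423084497451782, -0.17311707139015198), (0.11558504402637482, 0.18196174502372742), 12.969758987426758)
((0.549340546131134, 0.16230976581573486), (0.18572448194026947, 0.2123730629682541), 0.587540864944458) 0.002860230116979847
[[ 0.00583153 -0.99965778  0.02550114]
 [-0.98793242 -0.00970647 -0.15458108]
 [ 0.1547757  -0.02429196 -0.98765094]]
```

View pics/c1.png

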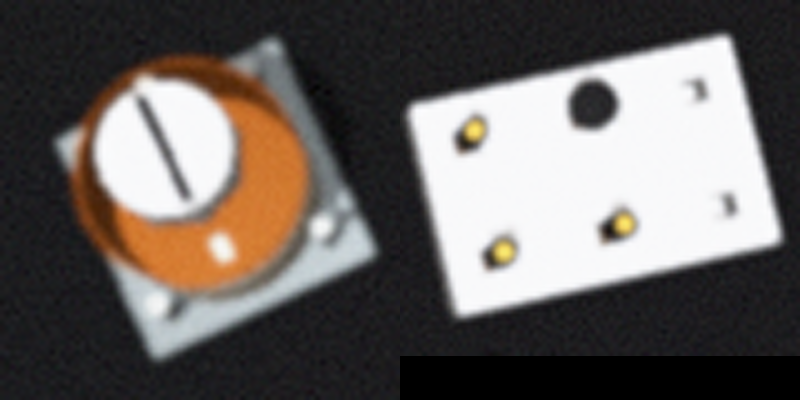

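View pics/c2.png

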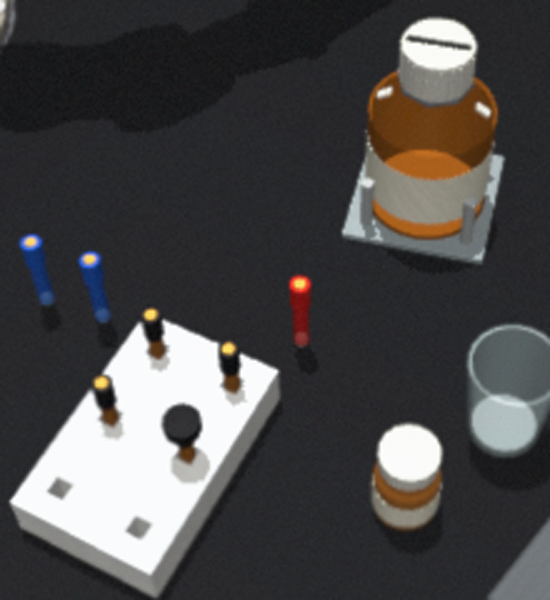

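Confirmed: the three spent electrodes have black heads with yellow tops. In the top crop the cap's bar runs from (138,95) to (187,198), and the shoulder marks are at (145,80) and (221,248).

```bash
cat >> h.py <<'E'
from scipy.spatial.transform import Rotation as Ro
def where():
    s=robot.state(); R=Ro.from_rotvec(s['ee_rot']).as_matrix(); g=s['eef_pos']+R[:,2]*robot.tcp_to_grasp
    print('t',round(s['clock'],2),'grasp',g.round(4),'yaw_y',np.degrees(np.arctan2(R[1,1],R[0,1])).round(2),'tilt',np.degrees(np.arccos(-R[2,2])).round(2),'w',round(s['gripper_width'],4),'gf',round(float(s['grip_force']),1),'F',s['contact_force'].round(1),'j7',s['joint_positions'].round(2)); return R,g
def go(target,yaw=None):
    R,g=where(); d=np.array(target)-g; print('to',target,'cm tool',(R.T@d*100).round(2))
    if yaw is not None:
        y0=np.degrees(np.arctan2(R[1,1],R[0,1])); r=(y0-yaw+90)%180-90; print('roll',round(r,2))
E
python3 - <<'E'
from h import *
t=load('top'); s=load('scene')
f=lambda x,y:(205+(x+.5)/5-.5,185+(y+.5)/5-.5)
z=.184
print('cap c',atz(t,*f(165,148),z)); a=atz(t,*f(138,95),z);b=atz(t,*f(187,198),z);print('bar',a,b,(a+b)/2,np.degrees(np.arctan2(*(a-b)[1::-1])),np.hypot(*(a-b)[:2]))
g=lambda x,y:(190+(x+.5)/2.5-.5,120+(y+.5)/2.5-.5)
a=atz(s,*g(407,40),z);b=atz(s,*g(472,46),z);print('bar scene',a,b,(a+b)/2,np.degrees(np.arctan2(*(a-b)[1::-1])))
print('cap c scene',atz(s,*g(438.5,44),z))
for P,n in((cloud(t),'t'),(cloud(s),'s')):
    q=P[(abs(P[...,2]-.184)<.004)&(np.hypot(P[...,0]-.542,P[...,1]-.158)<.04)]; print(n,len(q),cv2.minEnclosingCircle(q[:,:2].astype(np.float32)),q[:,2].mean())
for n,p in dict(s0=(228,348),s1=(151,315),s2=(102,383)).items(): print(n,atz(s,*g(*p),.086).round(4))
for n,p in dict(s0=(474,130),s1=(503,252),s2=(624,225)).items():
    print(n,atz(t,340+((p[0]-400)+.5)*90/400-.5,185+(p[1]+.5)*80/356-.5,.086).round(4))
go((.542,.158,.215))
E
```

```text
cap c [0.54280666 0.15777933 0.184     ]
bar [0.56520988 0.16988207 0.184     ] [0.52179827 0.1479082  0.184     ] [0.54350407 0.15889514 0.184     ] 26.84738635203617 0.048656130208742016
bar scene [0.5240317  0.14467844 0.184     ] [0.56562891 0.17090129 0.184     ] [0.54483031 0.15778987 0.184     ] -147.77270672735756
cap c scene [0.54495937 0.15643614 0.184     ]
t 525 ((0.5414895415306091, 0.15802143514156342), 0.028637930750846863) 0.1837254903042026
s 502 ((0.5432206392288208, 0.15852774679660797), 0.03029642254114151) 0.18298864895131084
s0 [ 0.5606 -0.1026  0.086 ]
s1 [ 0.4985 -0.1178  0.086 ]
s2 [ 0.5132 -0.1808  0.086 ]
s0 [ 0.5596 -0.1022  0.086 ]
s1 [ 0.496  -0.1169  0.086 ]
s2 [ 0.5104 -0.1802  0.086 ]
t 0.1 grasp [0.2197 0.6377 0.2405] yaw_y 70.99 tilt 0.09 w 0.0877 gf 0.0 F [-0.1 -1.3  1.5] j7 [-1.35  0.48  0.02  1.56 -0.01  1.11 -0.08]
to (0.542, 0.158, 0.215) cm tool [-46.1  -34.85   2.61]
```

Request:
{"name": "step_arm", "arguments": {"series": [[[-2.9,-2.2,0,0,1],[-2.9,-2.2,0,0,1],[-2.9,-2.2,0,0,1],[-2.9,-2.2,0,0,1],[-2.9,-2.2,0,0,1]]], "grip_force": 60}}

```text
clock: 0.6
eef_pos: [0.3217, 0.4855, 0.4043]
ee_rot: [-0.519, -3.098, 0.001]
contact_force: [0.6, -0.3, -0.2]
gripper_width: 0.088
grip_force: 0.0
```

Request:
{"name": "step_arm", "arguments": {"series": [[[-2.9,-2.2,0,0,1],[-2.9,-2.2,0,0,1],[-2.9,-2.2,0,0,1],[-2.9,-2.2,0,0,1],[-2.9,-2.2,0,0,1]]]}}

```text
clock: 1.1
eef_pos: [0.4229, 0.3343, 0.4044]
ee_rot: [-0.519, -3.098, 0.001]
contact_force: [0.8, 0.3, 0.1]
gripper_width: 0.0878
grip_force: 0.0
```

Request:
{"name": "step_arm", "arguments": {"series": [[[-2.9,-2.2,0,0,1],[-2.9,-2.2,0,0,1],[-2.9,-2.2,0,0,1],[-2.9,-2.2,0,0,1],[-2.9,-2.2,0,0,1]]]}}

```text
clock: 1.6
eef_pos: [0.5241, 0.1831, 0.4044]
ee_rot: [-0.519, -3.098, 0.0]
contact_force: [0.1, -0.3, 0.2]
gripper_width: 0.0877
grip_force: 0.0
```

Request:
{"name": "step_arm", "arguments": {"series": [[[0,0,0,0,1],[0,0,0,0,1]]]}}

```text
clock: 1.8
eef_pos: [0.5238, 0.1839, 0.4043]
ee_rot: [-0.522, -3.097, 0.0]
contact_force: [0.3, 0.9, -0.3]
gripper_width: 0.0877
grip_force: 0.0
```

```bash
python3 -c "
from h import *
go((.543,.158,.1765))"
```

```text
t 1.8 grasp [0.5236 0.1838 0.241 ] yaw_y 70.87 tilt 0.04 w 0.0877 gf 0.0 F [ 0.3  0.9 -0.3] j7 [-0.64  0.28  0.23  1.86 -0.08  1.01  0.86]
to (0.543, 0.158, 0.1765) cm tool [-2.68 -1.8   6.45]
```

Request:
{"name": "step_arm", "arguments": {"series": [[[-1.34,-0.9,0,0,1],[-1.34,-0.9,0,0,1],[0,0,2,0,1],[0,0,2,0,1],[0,0,2.4,0,1]]]}}

```text
clock: 2.3
eef_pos: [0.5425, 0.1606, 0.3403]
ee_rot: [0.515, 3.099, 0.002]
contact_force: [0.1, 0.8, 0.6]
gripper_width: 0.0878
grip_force: 0.0
```

Request:
{"name": "step_arm", "arguments": {"series": [[[0,0,0,0,0.5],[0,0,0,0,0.2],[0,0,0,0,-0.2],[0,0,0,0,-0.2],[0,0,0,0,-0.2]]]}}

```text
clock: 2.8
eef_pos: [0.5433, 0.1587, 0.3418]
ee_rot: [0.519, 3.097, 0.001]
contact_force: [-2.0, 0.3, 6.0]
gripper_width: 0.058
grip_force: 60.0
```

```bash
python3 -c "
from h import *
go((.543,.158,.1765)); print(robot.state()['moment'])"
```

```text
t 2.8 grasp [0.5435 0.1588 0.1785] yaw_y 70.98 tilt 0.07 w 0.058 gf 60.0 F [-2.   0.3  6. ] j7 [-0.58  0.37  0.24  1.9  -0.11  0.88  0.95]
to (0.543, 0.158, 0.1765) cm tool [ 0.02 -0.09  0.2 ]
[-0.29661425  0.43278463 -0.00944525]
```

Request:
{"name": "step_arm", "arguments": {"series": [[[0,0,0.3,0,-0.2],[0,0,0.3,0,-0.2],[0,0,0.3,0,-0.2],[0,0,0,0,-0.2]]]}}

```text
clock: 3.2
eef_pos: [0.5434, 0.1586, 0.3337]
ee_rot: [0.519, 3.097, 0.002]
contact_force: [-5.4, -1.7, 14.7]
gripper_width: 0.0577
grip_force: 60.0
```

```bash
python3 -c "
from h import *
go((.543,.158,.1765)); print(robot.state()['moment'])"
```

```text
t 3.2 grasp [0.5436 0.1588 0.1704] yaw_y 70.97 tilt 0.09 w 0.0577 gf 60.0 F [-5.4 -1.7 14.7] j7 [-0.58  0.38  0.23  1.9  -0.11  0.87  0.95]
to (0.543, 0.158, 0.1765) cm tool [ 0.03 -0.1  -0.61]
[-0.53186884  1.22791227  0.04126345]
```

Request:
{"name": "step_arm", "arguments": {"series": [[[0,0,0,-6,-0.2],[0,0,0,-8,-0.2],[0,0,0,-8,-0.2],[0,0,0,-8,-0.2],[0,0,0,0,-0.2]]]}}

```text
clock: 3.7
eef_pos: [0.5439, 0.1587, 0.3341]
ee_rot: [-0.306, 3.123, 0.002]
contact_force: [-3.9, -1.7, 12.9]
gripper_width: 0.0581
grip_force: 60.0
```

```bash
python3 -c "
from h import *
go((.543,.158,.1765)); print(robot.state()['moment'])"
```

```text
t 3.7 grasp [0.5444 0.159  0.1708] yaw_y 101.18 tilt 0.2 w 0.0581 gf 60.0 F [-3.9 -1.7 12.9] j7 [-0.49  0.38  0.12  1.9  -0.06  0.87  1.42]
to (0.543, 0.158, 0.1765) cm tool [ 0.15 -0.07 -0.57]
[-0.34983444  0.71680525  0.12374351]
```

Request:
{"name": "step_arm", "arguments": {"series": [[[0,0,0,-8,-0.2],[0,0,0,-8,-0.2],[0,0,0,-8,-0.2],[0,0,0,-8,-0.2],[0,0,0,-8,-0.2]]]}}

```text
clock: 4.2
eef_pos: [0.5442, 0.159, 0.3343]
ee_rot: [-1.357, 2.828, -0.0]
contact_force: [-2.3, 0.2, 12.9]
gripper_width: 0.0579
grip_force: 60.0
```

Request:
{"name": "step_arm", "arguments": {"series": [[[0,0,0,-8,-0.2],[0,0,0,-8,-0.2],[0,0,0,0,-0.2],[0,0,-0.4,0,-0.2],[0,0,-0.4,0,-0.2]]]}}

```text
clock: 4.7
eef_pos: [0.5434, 0.1588, 0.3413]
ee_rot: [-1.732, 2.618, -0.001]
contact_force: [-2.1, -1.9, 5.6]
gripper_width: 0.0578
grip_force: 60.0
```

Request:
{"name": "step_arm", "arguments": {"series": [[[0,0,-0.5,0,-0.2],[0,0,-0.5,0,-0.2],[0,0,-1,0,-0.2],[0,0,-1,0,-0.2],[0,0,0,0,-0.2]]]}}

```text
clock: 5.2
eef_pos: [0.5437, 0.1589, 0.3714]
ee_rot: [-1.732, 2.618, -0.001]
contact_force: [0.4, -0.5, -0.4]
gripper_width: 0.0577
grip_force: 60.0
```

```bash
python3 -c "
from h import *
go((.4,.30,.23)); t=grab('top','t1'); s=grab('scene','s1')
a=t['color'][170:270,205:305,::-1]; b=s['color'][90:210,310:430,::-1]
cv2.imwrite('pics/c3.png',np.hstack([cv2.resize(a,(400,400),interpolation=2),cv2.resize(b,(400,400),interpolation=2)]))"
```

```text
t 5.2 grasp [0.5441 0.1591 0.2081] yaw_y 156.98 tilt 0.17 w 0.0577 gf 60.0 F [ 0.4 -0.5 -0.4] j7 [-0.32  0.34 -0.09  1.85  0.04  0.95  2.31]
to (0.4, 0.3, 0.23) cm tool [-7.34 18.77 -2.21]
```

View pics/c3.png

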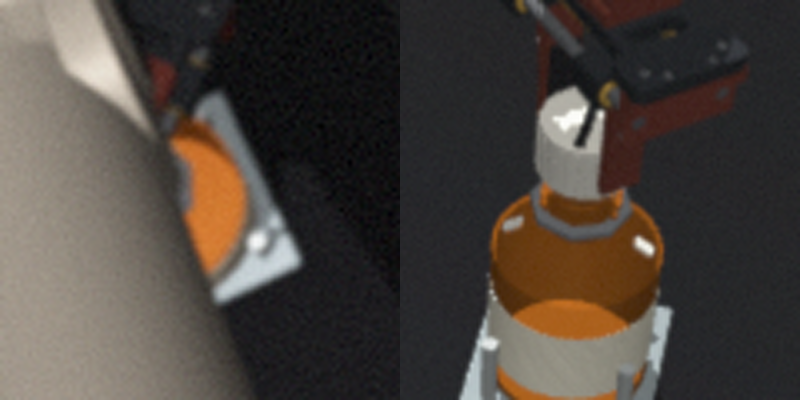

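The cap is off the neck and held in the gripper, bar visible at crop (590,115). I'll carry it to a clear spot near (0.40, 0.30).

Request:
{"name": "step_arm", "arguments": {"series": [[[-1.47,3.75,0,0,-0.2],[-1.47,3.75,0,0,-0.2],[-1.47,3.75,0,0,-0.2],[-1.47,3.75,0,0,-0.2],[-1.47,3.75,0,0,-0.2]]]}}

```text
clock: 5.8
eef_pos: [0.3979, 0.3005, 0.3693]
ee_rot: [1.733, -2.62, 0.0]
contact_force: [0.3, 0.4, -0.0]
gripper_width: 0.058
grip_force: 60.0
```

Request:
{"name": "step_arm", "arguments": {"series": [[[0,0,4,0,-0.2],[0,0,4,0,-0.2],[0,0,4,0,-0.2],[0,0,3,0,-0.2],[0,0,1.5,0,-0.2]]]}}

```text
clock: 6.3
eef_pos: [0.3982, 0.2989, 0.2017]
ee_rot: [1.732, -2.616, 0.001]
contact_force: [-0.4, 0.1, 0.6]
gripper_width: 0.0582
grip_force: 60.0
```

Request:
{"name": "step_arm", "arguments": {"series": [[[0,0,0,0,-0.2],[0,0,0,0,-0.2]]]}}

```text
clock: 6.5
eef_pos: [0.3993, 0.2998, 0.2047]
ee_rot: [1.734, -2.619, -0.0]
contact_force: [-0.0, 0.3, -0.1]
gripper_width: 0.058
grip_force: 60.0
```

```bash
python3 -c "
from h import *
go((.4,.30,.0308))"
```

```text
t 6.5 grasp [0.3992 0.2998 0.0414] yaw_y 156.99 tilt 0.03 w 0.058 gf 60.0 F [-0.   0.3 -0.1] j7 [-0.64  0.49 -0.16  2.11  0.15  0.55  1.83]
to (0.4, 0.3, 0.0308) cm tool [-0.05 -0.07  1.06]
```

Request:
{"name": "step_arm", "arguments": {"series": [[[0,0,0.6,0,-0.2],[0,0,0.3,0,-0.2],[0,0,0.15,0,-0.2],[0,0,0,0,-0.2]]]}}

```text
clock: 6.9
eef_pos: [0.3993, 0.2997, 0.1943]
ee_rot: [-1.733, 2.62, 0.0]
contact_force: [-0.1, 0.3, -0.2]
gripper_width: 0.0579
grip_force: 60.0
```

Request:
{"name": "step_arm", "arguments": {"series": [[[0,0,0,0,0.3],[0,0,0,0,0.8],[0,0,0,0,0.8],[0,0,0,0,0.8],[0,0,-3,0,0.8]]]}}

```text
clock: 7.4
eef_pos: [0.3982, 0.2988, 0.2219]
ee_rot: [1.731, -2.614, 0.001]
contact_force: [0.8, 0.2, -0.3]
gripper_width: 0.079
grip_force: 0.0
```

Request:
{"name": "step_arm", "arguments": {"series": [[[0,0,-4.5,0,0.8],[0,0,-4.5,0,0.8],[0,0,-4.5,0,0.8],[0,0,-4.5,0,0.8],[0,0,0,0,-0.2]]]}}

```text
clock: 7.9
eef_pos: [0.4004, 0.3009, 0.4103]
ee_rot: [-1.727, 2.611, 0.002]
contact_force: [0.3, -0.4, -0.3]
gripper_width: 0.0745
grip_force: 0.0
```

```bash
python3 -c "
from h import *
go((.5594,-.1025,.20),13)"
```

```text
t 7.9 grasp [0.4018 0.302  0.247 ] yaw_y 156.97 tilt 0.64 w 0.0745 gf 0.0 F [ 0.3 -0.4 -0.3] j7 [-0.58  0.19 -0.21  1.95  0.05  0.99  1.92]
to (0.5594, -0.1025, 0.2) cm tool [ 31.11 -30.31   4.54]
roll -36.03
```

Request:
{"name": "step_arm", "arguments": {"series": [[[3.11,-3.03,0,0,-0.2],[3.11,-3.03,0,0,-0.2],[3.11,-3.03,0,0,-0.2],[3.11,-3.03,0,0,-0.2],[3.11,-3.03,0,0,-0.2]]]}}

```text
clock: 8.4
eef_pos: [0.478, 0.0956, 0.4036]
ee_rot: [1.734, -2.619, -0.0]
contact_force: [0.8, 0.7, -0.1]
gripper_width: 0.0362
grip_force: 0.0
```

Request:
{"name": "step_arm", "arguments": {"series": [[[3.11,-3.03,0,0,-0.2],[3.11,-3.03,0,0,-0.2],[3.11,-3.03,0,0,-0.2],[3.11,-3.03,0,0,-0.2],[3.11,-3.03,0,0,-0.2]]]}}

```text
clock: 8.9
eef_pos: [0.5568, -0.1066, 0.4034]
ee_rot: [1.734, -2.619, -0.001]
contact_force: [-0.3, 0.6, 1.2]
gripper_width: 0.0349
grip_force: 0.0
```

Request:
{"name": "step_arm", "arguments": {"series": [[[0,0,1,8,-0.2],[0,0,1,8,-0.2],[0,0,1,8,-0.2],[0,0,1,8,-0.2],[0,0,1,8,-0.2]]]}}

```text
clock: 9.4
eef_pos: [0.5563, -0.105, 0.3529]
ee_rot: [0.724, -3.056, -0.0]
contact_force: [0.0, 0.1, -0.5]
gripper_width: 0.0355
grip_force: 0.0
```

Request:
{"name": "step_arm", "arguments": {"series": [[[0,0,0,7,-0.2],[0,0,0,7,-0.2],[0,0,0,0,-0.2]]]}}

```text
clock: 9.7
eef_pos: [0.5563, -0.1048, 0.3533]
ee_rot: [0.354, -3.12, 0.0]
contact_force: [1.2, -0.3, 0.4]
gripper_width: 0.0349
grip_force: 0.0
```

```bash
python3 -c "
from h import *
go((.5597,-.1025,.0735),103)"
```

```text
t 9.7 grasp [ 0.5561 -0.1049  0.19  ] yaw_y 102.94 tilt 0.08 w 0.0349 gf 0.0 F [ 1.2 -0.3  0.4] j7 [-0.13  0.36  0.26  1.89 -0.12  0.91  1.98]
to (0.5597, -0.1025, 0.0735) cm tool [-0.42  0.15 11.65]
roll -0.06
```

Request:
{"name": "step_arm", "arguments": {"series": [[[-0.42,0.15,3,0,-0.2],[0,0,3,0,-0.2],[0,0,3,0,-0.2],[0,0,1.6,0,-0.2],[0,0,1,0,-0.2]]], "grip_force": 25}}

```text
clock: 10.2
eef_pos: [0.5597, -0.1025, 0.2363]
ee_rot: [0.36, -3.118, -0.001]
contact_force: [1.0, 0.2, -0.1]
gripper_width: 0.0352
grip_force: 0.0
```

Request:
{"name": "step_arm", "arguments": {"series": [[[0,0,0,0,-0.6],[0,0,0,0,-1],[0,0,0,0,-1],[0,0,0,0,-1],[0,0,0,0,-1]]]}}

```text
clock: 10.7
eef_pos: [0.5607, -0.1027, 0.239]
ee_rot: [-0.355, 3.12, -0.0]
contact_force: [-0.4, -1.3, 1.3]
gripper_width: 0.0156
grip_force: 25.0
```

```bash
python3 -c "
from h import *
go((.544,.159,.265),103)"
```

```text
t 10.7 grasp [ 0.561  -0.1027  0.0757] yaw_y 103.0 tilt 0.1 w 0.0156 gf 25.0 F [-0.4 -1.3  1.3] j7 [-0.1   0.52  0.22  1.95 -0.17  0.68  2.03]
to (0.544, 0.159, 0.265) cm tool [ -4.26  25.87 -18.94]
roll -0.0
```

Request:
{"name": "step_arm", "arguments": {"series": [[[0,0,-4,0,-1],[0,0,-5,0,-1],[0,0,-5,0,-1],[0,0,-5,0,-1],[-0.66,4,0,0,-1]]]}}

```text
clock: 11.2
eef_pos: [0.5591, -0.0679, 0.4361]
ee_rot: [-0.339, 3.11, -0.007]
contact_force: [-0.2, 0.3, -1.5]
gripper_width: 0.0154
grip_force: 25.0
```

Request:
{"name": "step_arm", "arguments": {"series": [[[-0.72,4.37,0,0,-1],[-0.72,4.37,0,0,-1],[-0.72,4.37,0,0,-1],[-0.72,4.37,0,0,-1],[-0.72,4.37,0,0,-1]]]}}

```text
clock: 11.7
eef_pos: [0.5432, 0.1605, 0.4286]
ee_rot: [-0.355, 3.121, 0.0]
contact_force: [0.5, -0.8, 0.1]
gripper_width: 0.0152
grip_force: 25.0
```

Request:
{"name": "step_arm", "arguments": {"series": [[[0,0,0,0,-1],[0,0,0,0,-1]]]}}

```text
clock: 11.9
eef_pos: [0.5434, 0.1599, 0.4282]
ee_rot: [0.36, -3.121, 0.0]
contact_force: [-0.2, -0.4, -0.5]
gripper_width: 0.0152
grip_force: 25.0
```

```bash
python3 -c "
from h import *
go((.544,.159,.19),103); t=grab('top','t2'); s=grab('scene','s2')
crop(s,310,70,430,190,4,'c4')"
```

```text
t 11.9 grasp [0.5433 0.1599 0.2649] yaw_y 103.16 tilt 0.01 w 0.0152 gf 25.0 F [-0.2 -0.4 -0.5] j7 [-0.52  0.28  0.15  1.8  -0.05  1.07  1.45]
to (0.544, 0.159, 0.19) cm tool [-0.04 -0.1   7.49]
roll 0.16
```

View pics/c4.png

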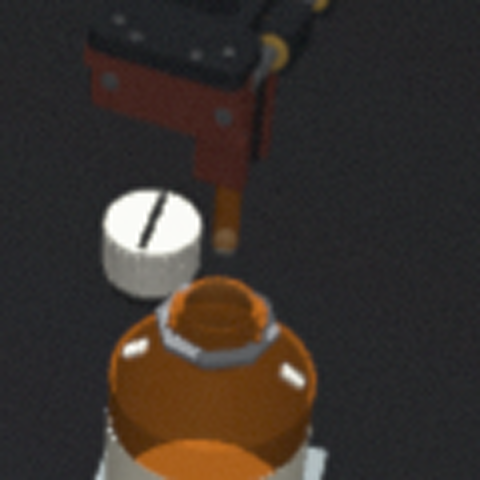

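The electrode hangs vertically (tip at crop (225,243)) over the mouth (215,300). The cap stands on the bench behind it. I'll lower and release.

Request:
{"name": "step_arm", "arguments": {"series": [[[0,-0.1,2.5,0,-1],[0,0,2.5,0,-1],[0,0,2.4,0,-1],[0,0,0,0,-1],[0,0,0,0,-1]]]}}

```text
clock: 12.5
eef_pos: [0.5443, 0.1566, 0.3546]
ee_rot: [0.352, -3.122, 0.001]
contact_force: [0.0, 0.1, 0.0]
gripper_width: 0.0153
grip_force: 25.0
```

Request:
{"name": "step_arm", "arguments": {"series": [[[0,0,0,0,-0.2],[0,0,0,0,-0.2],[0,0,0,0,-0.2],[0,0,0,0,-0.2],[0,0,-3,0,-0.2]]]}}

```text
clock: 13.0
eef_pos: [0.5427, 0.1577, 0.3814]
ee_rot: [0.355, -3.115, 0.003]
contact_force: [-0.0, -0.4, 0.7]
gripper_width: 0.0351
grip_force: 0.0
```

Request:
{"name": "step_arm", "arguments": {"series": [[[0,0,-3,0,-0.2],[0,0,0,0,-0.2],[0,0,0,0,-0.2]]]}}

```text
clock: 13.3
eef_pos: [0.544, 0.1579, 0.4147]
ee_rot: [-0.355, 3.12, 0.001]
contact_force: [-0.8, 0.1, -0.8]
gripper_width: 0.0352
grip_force: 0.0
```

```bash
python3 -c "
from h import *
go((.4965,-.117,.20),103); s=grab('scene','s3')
crop(s,310,70,430,230,3.5,'c5')"
```

```text
t 13.3 grasp [0.5442 0.1581 0.2514] yaw_y 103.0 tilt 0.09 w 0.0352 gf 0.0 F [-0.8  0.1 -0.8] j7 [-0.52  0.29  0.15  1.82 -0.05  1.04  1.45]
to (0.4965, -0.117, 0.2) cm tool [ 10.84 -25.73   5.12]
roll -0.0
```

View pics/c5.png

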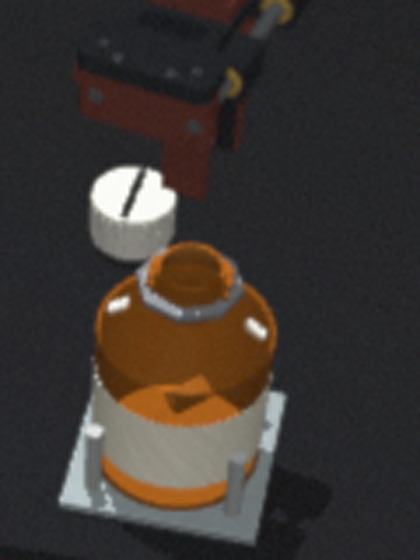

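The first electrode is inside the bottle (crop (185,395)). Next is the one at (0.4965, -0.117).

Request:
{"name": "step_arm", "arguments": {"series": [[[1.8,-4.29,0,0,-0.2],[1.8,-4.29,0,0,-0.2],[1.8,-4.29,0,0,-0.2],[1.8,-4.29,0,0,-0.2],[1.8,-4.29,0,0,-0.2]]]}}

```text
clock: 13.85
eef_pos: [0.5034, -0.073, 0.413]
ee_rot: [0.356, -3.119, -0.0]
contact_force: [0.5, 0.3, -0.4]
gripper_width: 0.035
grip_force: 0.0
```

Request:
{"name": "step_arm", "arguments": {"series": [[[1.84,-4.28,0,0,-0.2],[0,0,4,0,-0.2],[0,0,4,0,-0.2],[0,0,2,0,-0.2],[0,0,0,0,-0.2]]]}}

```text
clock: 14.35
eef_pos: [0.4944, -0.1169, 0.3105]
ee_rot: [0.354, -3.114, -0.002]
contact_force: [-0.7, 0.2, 0.9]
gripper_width: 0.0349
grip_force: 0.0
```

```bash
python3 -c "
from h import *
go((.4965,-.117,.0745),103)"
```

```text
t 14.35 grasp [ 0.493  -0.1168  0.1472] yaw_y 102.98 tilt 0.46 w 0.0349 gf 0.0 F [-0.7  0.2  0.9] j7 [-0.12  0.33  0.28  2.05 -0.13  0.78  2.03]
to (0.4965, -0.117, 0.0745) cm tool [-0.39 -0.11  7.27]
roll -0.02
```

Request:
{"name": "step_arm", "arguments": {"series": [[[-0.15,0,2.5,0,-0.2],[0,0,2.5,0,-0.2],[0,0,1.5,0,-0.2],[0,0,0.7,0,-0.2],[0,0,0,0,-0.2]]]}}

```text
clock: 14.85
eef_pos: [0.4976, -0.1168, 0.242]
ee_rot: [0.355, -3.12, -0.0]
contact_force: [0.1, 1.1, 0.9]
gripper_width: 0.0352
grip_force: 0.0
```

Request:
{"name": "step_arm", "arguments": {"series": [[[0,0,0,0,-0.6],[0,0,0,0,-1],[0,0,0,0,-1],[0,0,0,0,-1],[0,0,0,0,-1]]]}}

```text
clock: 15.35
eef_pos: [0.498, -0.1169, 0.2427]
ee_rot: [-0.355, 3.12, -0.0]
contact_force: [0.6, -0.2, 3.7]
gripper_width: 0.0156
grip_force: 25.0
```

```bash
python3 -c "
from h import *
go((.544,.159,.265),103)"
```

```text
t 15.35 grasp [ 0.4982 -0.1169  0.0794] yaw_y 102.99 tilt 0.08 w 0.0156 gf 25.0 F [ 0.6 -0.2  3.7] j7 [-0.09  0.45  0.25  2.09 -0.18  0.63  2.08]
to (0.544, 0.159, 0.265) cm tool [-10.69  25.85 -18.55]
roll -0.01
```

Request:
{"name": "step_arm", "arguments": {"series": [[[0,0,-4,0,-1],[0,0,-5,0,-1],[0,0,-5,0,-1],[0,0,-4.6,0,-1],[-1.69,3.85,0,0,-1]]]}}

```text
clock: 15.85
eef_pos: [0.5061, -0.0809, 0.4348]
ee_rot: [-0.339, 3.112, -0.005]
contact_force: [0.3, 0.3, -0.5]
gripper_width: 0.0153
grip_force: 25.0
```

Request:
{"name": "step_arm", "arguments": {"series": [[[-1.8,4.4,0,0,-1],[-1.8,4.4,0,0,-1],[-1.8,4.4,0,0,-1],[-1.8,4.4,0,0,-1],[-1.8,4.4,0,0,-1]]]}}

```text
clock: 16.35
eef_pos: [0.5435, 0.1608, 0.4281]
ee_rot: [0.355, -3.121, 0.0]
contact_force: [0.5, -0.4, -0.6]
gripper_width: 0.0151
grip_force: 25.0
```

Request:
{"name": "step_arm", "arguments": {"series": [[[0,0,0,0,-1],[0,0,0,0,-1]]]}}

```text
clock: 16.55
eef_pos: [0.5434, 0.1602, 0.4276]
ee_rot: [0.36, -3.12, 0.001]
contact_force: [0.4, -0.7, 0.3]
gripper_width: 0.0155
grip_force: 25.0
```

```bash
python3 -c "
from h import *
go((.544,.159,.19),103)"
```

```text
t 16.55 grasp [0.5433 0.1601 0.2643] yaw_y 103.15 tilt 0.07 w 0.0155 gf 25.0 F [ 0.4 -0.7  0.3] j7 [-0.52  0.28  0.15  1.8  -0.05  1.07  1.45]
to (0.544, 0.159, 0.19) cm tool [-0.06 -0.12  7.43]
roll 0.15
```

Request:
{"name": "step_arm", "arguments": {"series": [[[0,-0.1,2.5,0,-1],[0,0,2.5,0,-1],[0,0,2.4,0,-1],[0,0,0,0,-1],[0,0,0,0,-1]]]}}

```text
clock: 17.05
eef_pos: [0.5441, 0.1566, 0.3545]
ee_rot: [0.352, -3.121, 0.001]
contact_force: [-0.0, -0.1, -0.3]
gripper_width: 0.0155
grip_force: 25.0
```

Request:
{"name": "step_arm", "arguments": {"series": [[[0,0,0,0,-0.2],[0,0,0,0,-0.2],[0,0,0,0,-0.2],[0,0,0,0,-0.2],[0,0,-3,0,-0.2]]]}}

```text
clock: 17.55
eef_pos: [0.5427, 0.1579, 0.3814]
ee_rot: [0.355, -3.115, 0.003]
contact_force: [-0.4, 0.0, -0.9]
gripper_width: 0.0351
grip_force: 0.0
```

Request:
{"name": "step_arm", "arguments": {"series": [[[0,0,-3,0,-0.2],[1.355,-4.03,0,0,-0.2],[1.355,-4.03,0,0,-0.2],[1.355,-4.03,0,0,-0.2],[1.355,-4.03,0,0,-0.2]]]}}

```text
clock: 18.05
eef_pos: [0.5269, -0.0127, 0.4146]
ee_rot: [-0.356, 3.121, 0.0]
contact_force: [-0.3, -0.1, 0.5]
gripper_width: 0.0352
grip_force: 0.0
```

Request:
{"name": "step_arm", "arguments": {"series": [[[1.355,-4.03,0,0,-0.2],[1.355,-4.03,0,0,-0.2],[1.355,-4.03,0,0,-0.2],[1.355,-4.03,0,0,-0.2],[0,0,5,0,-0.2]]]}}

```text
clock: 18.55
eef_pos: [0.5117, -0.1879, 0.3696]
ee_rot: [-0.34, 3.111, -0.011]
contact_force: [1.6, 0.4, 0.0]
gripper_width: 0.0353
grip_force: 0.0
```

Request:
{"name": "step_arm", "arguments": {"series": [[[0,0,4,0,-0.2],[0,0,1,0,-0.2],[0,0,0,0,-0.2],[0,0,0,0,-0.2]]]}}

```text
clock: 18.95
eef_pos: [0.5116, -0.1805, 0.3157]
ee_rot: [-0.356, 3.119, -0.001]
contact_force: [0.2, 0.2, 0.2]
gripper_width: 0.0349
grip_force: 0.0
```

```bash
python3 -c "
from h import *
go((.511,-.1802,.0745),103); s=grab('scene','s4')
crop(s,190,70,430,370,2,'c6')"
```

```text
t 18.95 grasp [ 0.512  -0.1805  0.1524] yaw_y 103.02 tilt 0.12 w 0.0349 gf 0.0 F [0.2 0.2 0.2] j7 [-0.03  0.38  0.31  1.98 -0.16  0.81  2.17]
to (0.511, -0.1802, 0.0745) cm tool [0.1  0.06 7.79]
roll 0.02
```

View pics/c6.png

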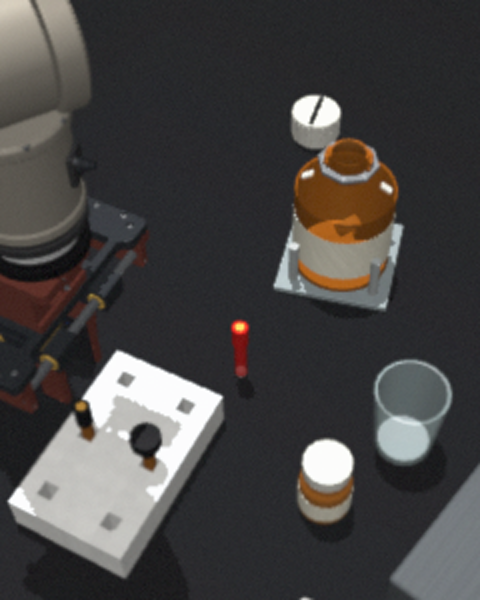

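Both outer pockets are empty, at crop (125,380) and (185,405), and the electrodes are in the bottle. The last spent one is at (83,413), with the disc-headed one untouched at (146,440).

Request:
{"name": "step_arm", "arguments": {"series": [[[0.05,0,2.5,0,-0.2],[0,0,2.5,0,-0.2],[0,0,1.8,0,-0.2],[0,0,0.8,0,-0.2],[0,0,0,0,-0.2]]]}}

```text
clock: 19.5
eef_pos: [0.5107, -0.1805, 0.2386]
ee_rot: [-0.356, 3.121, -0.0]
contact_force: [0.1, 0.1, -0.8]
gripper_width: 0.035
grip_force: 0.0
```

Request:
{"name": "step_arm", "arguments": {"series": [[[0,0,0,0,-0.6],[0,0,0,0,-1],[0,0,0,0,-1],[0,0,0,0,-1],[0,0,0,0,-1]]]}}

```text
clock: 20.0
eef_pos: [0.5107, -0.1807, 0.2388]
ee_rot: [-0.355, 3.12, -0.001]
contact_force: [0.4, -0.2, 4.2]
gripper_width: 0.0156
grip_force: 25.0
```

```bash
python3 -c "
from h import *
go((.544,.159,.265),103)"
```

```text
t 20.0 grasp [ 0.5109 -0.1807  0.0755] yaw_y 102.99 tilt 0.09 w 0.0156 gf 25.0 F [ 0.4 -0.2  4.2] j7 [ 0.01  0.49  0.27  2.02 -0.21  0.65  2.22]
to (0.544, 0.159, 0.265) cm tool [-10.88  32.35 -18.95]
roll -0.01
```

Request:
{"name": "step_arm", "arguments": {"series": [[[0,0,-4,0,-1],[0,0,-5,0,-1],[0,0,-5,0,-1],[0,0,-5,0,-1],[-1.36,4.04,0,0,-1]]]}}

```text
clock: 20.5
eef_pos: [0.5149, -0.1439, 0.4353]
ee_rot: [-0.338, 3.112, -0.008]
contact_force: [1.1, 0.1, -0.5]
gripper_width: 0.0155
grip_force: 25.0
```

Request:
{"name": "step_arm", "arguments": {"series": [[[-1.36,4.04,0,0,-1],[-1.36,4.04,0,0,-1],[-1.36,4.04,0,0,-1],[-1.36,4.04,0,0,-1],[-1.36,4.04,0,0,-1]]]}}

```text
clock: 21.0
eef_pos: [0.535, 0.0756, 0.4281]
ee_rot: [0.355, -3.121, 0.0]
contact_force: [0.3, 0.1, -0.4]
gripper_width: 0.0155
grip_force: 25.0
```

Request:
{"name": "step_arm", "arguments": {"series": [[[-1.36,4.04,0,0,-1],[-1.36,4.04,0,0,-1],[0,0,0,0,-1],[0,0,0,0,-1]]]}}

```text
clock: 21.4
eef_pos: [0.5434, 0.1596, 0.4276]
ee_rot: [0.359, -3.12, 0.001]
contact_force: [-0.6, -0.9, -0.4]
gripper_width: 0.0151
grip_force: 25.0
```

```bash
python3 -c "
from h import *
go((.544,.159,.19),103)"
```

```text
t 21.4 grasp [0.5432 0.1595 0.2643] yaw_y 103.12 tilt 0.07 w 0.0151 gf 25.0 F [-0.6 -0.9 -0.4] j7 [-0.53  0.28  0.16  1.8  -0.05  1.07  1.45]
to (0.544, 0.159, 0.19) cm tool [-0.08 -0.07  7.43]
roll 0.12
```

Request:
{"name": "step_arm", "arguments": {"series": [[[0,-0.05,2.5,0,-1],[0,0,2.5,0,-1],[0,0,2.4,0,-1],[0,0,0,0,-1],[0,0,0,0,-1]]]}}

```text
clock: 21.9
eef_pos: [0.544, 0.1569, 0.3545]
ee_rot: [0.352, -3.121, 0.001]
contact_force: [0.6, 0.2, -0.5]
gripper_width: 0.0154
grip_force: 25.0
```

Request:
{"name": "step_arm", "arguments": {"series": [[[0,0,0,0,-0.2],[0,0,0,0,-0.2],[0,0,0,0,-0.2],[0,0,0,0,-0.2],[0,0,-3,0,-0.2]]]}}

```text
clock: 22.4
eef_pos: [0.5425, 0.1582, 0.3814]
ee_rot: [0.355, -3.115, 0.003]
contact_force: [0.1, 0.3, -1.1]
gripper_width: 0.0352
grip_force: 0.0
```

Request:
{"name": "step_arm", "arguments": {"series": [[[0,0,-4,0,0.9],[0,-4,-2,0,0.9],[0,-4,0,0,0.9],[0,-4,0,0,0.9],[0,-4,0,0,0.9]]]}}

```text
clock: 22.9
eef_pos: [0.5798, 0.001, 0.4448]
ee_rot: [-0.356, 3.12, 0.0]
contact_force: [1.2, -0.1, -0.7]
gripper_width: 0.0713
grip_force: 0.0
```

Request:
{"name": "step_arm", "arguments": {"series": [[[0,0,0,0,0.9],[0,0,0,0,0.9]]]}}

```text
clock: 23.1
eef_pos: [0.5797, 0.0016, 0.4443]
ee_rot: [-0.352, 3.122, 0.0]
contact_force: [-0.7, 1.1, 0.6]
gripper_width: 0.083
grip_force: 0.0
```

```bash
python3 -c "
from h import *
where(); s=grab('scene','s5'); t=grab('top','t5')
a=s['color'][70:250,300:480,::-1]; b=t['color'][170:320,110:260,::-1]
cv2.imwrite('pics/c7.png',np.hstack([cv2.resize(a,(400,400),interpolation=2),cv2.resize(b,(400,400),interpolation=2)]))
for n,im in(('s',s),('t',t)):
    P=cloud(im); q=P[(abs(P[...,2]-.036)<.004)&(np.hypot(P[...,0]-.4,P[...,1]-.3)<.09)]
    print(n,len(q),cv2.minEnclosingCircle(q[:,:2].astype(np.float32)) if len(q) else 0)"
```

```text
t 23.1 grasp [0.5798 0.0016 0.281 ] yaw_y 102.86 tilt 0.01 w 0.083 gf 0.0 F [-0.7  1.1  0.6] j7 [-0.31  0.29  0.24  1.76 -0.08  1.11  1.76]
s 132 ((0.40743589401245117, 0.3039453625679016), 0.027864476665854454)
t 418 ((0.39921867847442627, 0.2996958792209625), 0.02908897027373314)
```

View pics/c7.png

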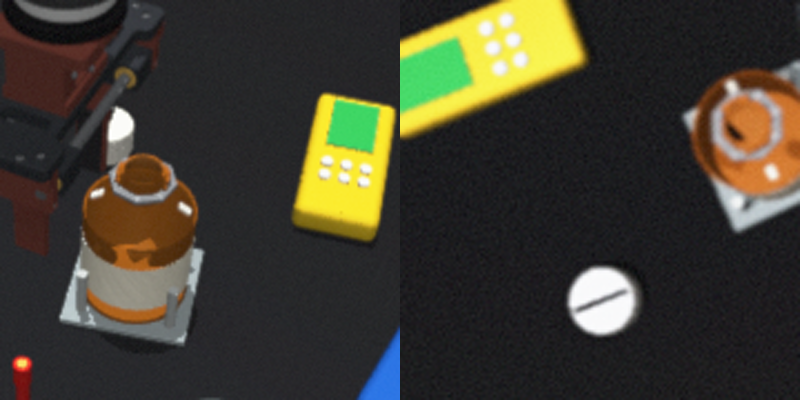

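Cap seen upright on the bench in the top view (crop centre (602,300)), where I left it. Its bar runs (575,311)–(627,291), about 111° world. Going to fetch it.

Request:
{"name": "step_arm", "arguments": {"series": [[[0,0,0,-8,0.9],[0,0,0,-8,0.9],[0,0,0,-8,0.9],[0,0,0,-8,0.9],[0,0,0,-8,0.9]]], "grip_force": 60}}

```text
clock: 23.7
eef_pos: [0.5796, 0.0045, 0.4441]
ee_rot: [-1.414, 2.805, 0.001]
contact_force: [-0.9, 0.2, 0.4]
gripper_width: 0.0833
grip_force: 0.0
```

Request:
{"name": "step_arm", "arguments": {"series": [[[0,0,0,-7,0.9],[0,0,0,-7,0.9],[-2.55,3.53,0,0,0.9],[-2.55,3.53,0,0,0.9],[-2.55,3.53,0,0,0.9]]]}}

```text
clock: 24.2
eef_pos: [0.5107, 0.117, 0.4442]
ee_rot: [-1.736, 2.618, 0.001]
contact_force: [1.0, -0.4, -0.5]
gripper_width: 0.0833
grip_force: 0.0
```

Request:
{"name": "step_arm", "arguments": {"series": [[[-2.55,3.53,0,0,0.9],[-2.55,3.53,0,0,0.9],[-2.55,3.53,0,0,0.9],[-2.55,3.53,0,0,0.9],[-2.55,3.53,0,0,0.9]]]}}

```text
clock: 24.7
eef_pos: [0.3971, 0.3032, 0.4445]
ee_rot: [-1.737, 2.617, 0.001]
contact_force: [0.9, 0.3, 0.8]
gripper_width: 0.0833
grip_force: 0.0
```

Request:
{"name": "step_arm", "arguments": {"series": [[[0,0,4,0,0.9],[0,0,4,0,0.9],[0,0,4,0,0.9],[0,0,4,0,0.9],[0,0,0,0,0.9]]]}}

```text
clock: 25.2
eef_pos: [0.3969, 0.3004, 0.2801]
ee_rot: [1.733, -2.61, 0.001]
contact_force: [-0.0, -1.3, 0.0]
gripper_width: 0.0836
grip_force: 0.0
```

```bash
python3 -c "
from h import *
go((.3992,.2998,.0308),157); s=grab('scene','s6'); P=cloud(s); q=P[(abs(P[...,2]-.036)<.004)&(np.hypot(P[...,0]-.4,P[...,1]-.3)<.09)]
print(len(q),cv2.minEnclosingCircle(q[:,:2].astype(np.float32)) if len(q) else 0)
crop(s,300,50,430,180,3.5,'c8')"
```

```text
t 25.2 grasp [0.3957 0.2995 0.1168] yaw_y 157.17 tilt 0.53 w 0.0836 gf 0.0 F [-0.  -1.3  0. ] j7 [-0.65  0.36 -0.14  2.07  0.08  0.72  1.9 ]
to (0.3992, 0.2998, 0.0308) cm tool [-0.23 -0.35  8.6 ]
roll 0.17
300 ((0.399884968996048, 0.29948434233665466), 0.029367364943027496)
```

View pics/c8.png

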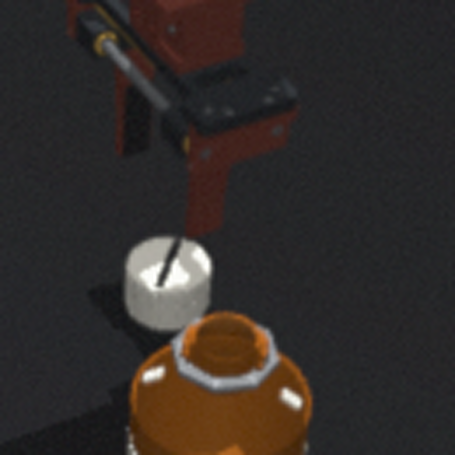

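The cap is still in place (crop (168,275)) with the fingers straddling it above. Descend and grip.

Request:
{"name": "step_arm", "arguments": {"series": [[[-0.1,-0.1,3,0,0.9],[0,0,3,0,0.9],[0,0,2,0,0.9],[0,0,0.6,0,0.9],[0,0,0,0,0.9]]]}}

```text
clock: 25.75
eef_pos: [0.4012, 0.3021, 0.1993]
ee_rot: [-1.734, 2.618, 0.001]
contact_force: [0.2, -0.1, 0.6]
gripper_width: 0.0833
grip_force: 0.0
```

```bash
python3 -c "
from h import *
go((.3994,.2996,.0308),157)"
```

```text
t 25.75 grasp [0.4013 0.3022 0.036 ] yaw_y 157.03 tilt 0.08 w 0.0833 gf 0.0 F [ 0.2 -0.1  0.6] j7 [-0.67  0.51 -0.12  2.11  0.12  0.53  1.86]
to (0.3994, 0.2996, 0.0308) cm tool [0.32 0.07 0.52]
roll 0.03
```

Request:
{"name": "step_arm", "arguments": {"series": [[[0.3,0.07,0.5,0,0.9],[0,0,0,0,0.9],[0,0,0,0,0.5],[0,0,0,0,0],[0,0,0,0,-0.2]]]}}

```text
clock: 26.25
eef_pos: [0.3992, 0.2987, 0.1935]
ee_rot: [-1.733, 2.62, 0.0]
contact_force: [0.0, -0.0, 1.1]
gripper_width: 0.0627
grip_force: 0.0
```

Request:
{"name": "step_arm", "arguments": {"series": [[[0,0,0,0,-0.2],[0,0,0,0,-0.2],[0,0,0,0,-0.2]]]}}

```text
clock: 26.55
eef_pos: [0.3991, 0.2988, 0.1934]
ee_rot: [-1.733, 2.62, 0.0]
contact_force: [-0.4, 0.0, 4.7]
gripper_width: 0.0579
grip_force: 60.0
```

```bash
python3 -c "
from h import *
go((.544,.159,.21),157)"
```

```text
t 26.55 grasp [0.3992 0.2988 0.0301] yaw_y 156.99 tilt 0.02 w 0.0579 gf 60.0 F [-0.4  0.   4.7] j7 [-0.67  0.51 -0.12  2.12  0.12  0.52  1.86]
to (0.544, 0.159, 0.21) cm tool [  7.2  -18.8  -17.99]
roll -0.01
```

Request:
{"name": "step_arm", "arguments": {"series": [[[0,0,-3,0,-0.2],[0,0,-5,0,-0.2],[0,0,-5,0,-0.2],[0,0,-5,0,-0.2],[0,0,0,0,-0.2]]]}}

```text
clock: 27.05
eef_pos: [0.4005, 0.3, 0.3795]
ee_rot: [-1.727, 2.61, 0.002]
contact_force: [0.3, 0.5, -0.8]
gripper_width: 0.0578
grip_force: 60.0
```

Request:
{"name": "step_arm", "arguments": {"series": [[[1.44,-3.76,0,0,-0.2],[1.44,-3.76,0,0,-0.2],[1.44,-3.76,0,0,-0.2],[1.44,-3.76,0,0,-0.2],[1.44,-3.76,0,0,-0.2]]]}}

```text
clock: 27.55
eef_pos: [0.5447, 0.1575, 0.3721]
ee_rot: [1.733, -2.619, -0.0]
contact_force: [1.0, 0.6, -0.4]
gripper_width: 0.058
grip_force: 60.0
```

Request:
{"name": "step_arm", "arguments": {"series": [[[0,0,0,0,-0.2],[0,0,0,0,-0.2],[0,0,0,0,-0.2]]]}}

```text
clock: 27.85
eef_pos: [0.5431, 0.1599, 0.3724]
ee_rot: [1.735, -2.618, -0.001]
contact_force: [-0.3, 0.1, 0.3]
gripper_width: 0.0577
grip_force: 60.0
```

```bash
python3 -c "
from h import *
go((.544,.159,.1796),157)"
```

```text
t 27.85 grasp [0.5428 0.1599 0.2091] yaw_y 157.08 tilt 0.09 w 0.0577 gf 60.0 F [-0.3  0.1  0.3] j7 [-0.36  0.33 -0.05  1.85  0.02  0.96  2.33]
to (0.544, 0.159, 0.1796) cm tool [ 0.04 -0.15  2.95]
roll 0.08
```

Request:
{"name": "step_arm", "arguments": {"series": [[[0.05,-0.12,0,0,-0.2],[0,0,1,0,-0.2],[0,0,1,0,-0.2],[0,0,0.5,0,-0.2],[0,0,0.4,0,-0.2]]]}}

```text
clock: 28.35
eef_pos: [0.5444, 0.1581, 0.3432]
ee_rot: [1.733, -2.618, -0.001]
contact_force: [-4.0, -2.5, 5.3]
gripper_width: 0.0575
grip_force: 60.0
```

Request:
{"name": "step_arm", "arguments": {"series": [[[0,0,0,0,-0.2],[0,0,0,0,-0.2]]]}}

```text
clock: 28.55
eef_pos: [0.5443, 0.1578, 0.3436]
ee_rot: [1.733, -2.618, -0.001]
contact_force: [-2.8, -0.5, -1.0]
gripper_width: 0.058
grip_force: 60.0
```

```bash
python3 -c "
from h import *
go((.544,.159,.1716),157)"
```

```text
t 28.55 grasp [0.544  0.1577 0.1803] yaw_y 156.99 tilt 0.12 w 0.058 gf 60.0 F [-2.8 -0.5 -1. ] j7 [-0.36  0.37 -0.04  1.88  0.02  0.9   2.33]
to (0.544, 0.159, 0.1716) cm tool [-0.12  0.05  0.87]
roll -0.01
```

Request:
{"name": "step_arm", "arguments": {"series": [[[-0.08,0.03,0.3,0,-0.2],[0,0,0.3,0,-0.2],[0,0,0.35,0,-0.2],[0,0,0,0,-0.2]]]}}

```text
clock: 28.95
eef_pos: [0.5443, 0.158, 0.3352]
ee_rot: [1.732, -2.618, 0.0]
contact_force: [-7.2, -3.9, 8.3]
gripper_width: 0.0576
grip_force: 60.0
```

```bash
python3 -c "
from h import *
go((.544,.159,.1711),157)"
```

```text
t 28.95 grasp [0.544  0.1578 0.1719] yaw_y 156.95 tilt 0.13 w 0.0576 gf 60.0 F [-7.2 -3.9  8.3] j7 [-0.36  0.38 -0.04  1.88  0.02  0.88  2.33]
to (0.544, 0.159, 0.1711) cm tool [-0.11  0.05  0.08]
roll -0.05
```

Request:
{"name": "step_arm", "arguments": {"series": [[[0,0,0.15,0,-0.2],[0,0,0,0,-0.2]]]}}

```text
clock: 29.15
eef_pos: [0.5443, 0.158, 0.3343]
ee_rot: [1.731, -2.619, 0.0]
contact_force: [-8.6, -5.1, 11.5]
gripper_width: 0.0578
grip_force: 60.0
```

```bash
python3 -c "
from h import *
go((.544,.159,.1711),157)"
```

```text
t 29.15 grasp [0.544  0.1578 0.171 ] yaw_y 156.94 tilt 0.13 w 0.0578 gf 60.0 F [-8.6 -5.1 11.5] j7 [-0.36  0.38 -0.04  1.88  0.02  0.88  2.33]
to (0.544, 0.159, 0.1711) cm tool [-0.11  0.05 -0.01]
roll -0.06
```

Request:
{"name": "step_arm", "arguments": {"series": [[[0.08,0.04,0.05,0,-0.2],[0,0,0,6,-0.2],[0,0,0,8,-0.2],[0,0,0,8,-0.2],[0,0,0,8,-0.2]]]}}

```text
clock: 29.65
eef_pos: [0.5442, 0.1574, 0.3343]
ee_rot: [0.988, -2.982, 0.001]
contact_force: [-7.4, -5.8, 12.7]
gripper_width: 0.0579
grip_force: 60.0
```

```bash
python3 -c "
from h import *
go((.544,.159,.1711),157); print(robot.state()['moment'])"
```

```text
t 29.65 grasp [0.5443 0.1573 0.171 ] yaw_y 126.66 tilt 0.05 w 0.0579 gf 60.0 F [-7.4 -5.8 12.7] j7 [-0.45  0.38  0.07  1.89 -0.03  0.87  1.85]
to (0.544, 0.159, 0.1711) cm tool [-0.08  0.15 -0.01]
roll -30.34
[-0.98979767  1.91642406  0.30041121]
```

Request:
{"name": "step_arm", "arguments": {"series": [[[0,0,0,8,-0.2],[0,0,0,8,-0.2],[0,0,0,8,-0.2],[0,0,0,8,-0.2],[0,0,0,8,-0.2]]]}}

```text
clock: 30.15
eef_pos: [0.5445, 0.1578, 0.3344]
ee_rot: [0.091, 3.139, 0.0]
contact_force: [-7.0, -4.0, 12.9]
gripper_width: 0.0584
grip_force: 60.0
```

Request:
{"name": "step_arm", "arguments": {"series": [[[0,0,0,5,-0.2],[0,0,0,5,-0.2],[0,0,0,3,-0.2],[0,0,0,0,-0.2]]]}}

```text
clock: 30.55
eef_pos: [0.5438, 0.1576, 0.334]
ee_rot: [-0.44, -3.11, 0.001]
contact_force: [-7.8, -3.4, 12.8]
gripper_width: 0.058
grip_force: 60.0
```

```bash
python3 -c "
from h import *
go((.544,.159,.1711),71); print(robot.state()['moment'])"
```

```text
t 30.55 grasp [0.5436 0.1575 0.1707] yaw_y 73.89 tilt 0.08 w 0.058 gf 60.0 F [-7.8 -3.4 12.8] j7 [-0.61  0.39  0.27  1.9  -0.13  0.87  1.02]
to (0.544, 0.159, 0.1711) cm tool [ 0.01  0.16 -0.04]
roll 2.89
[-0.87406895  1.88857779  0.04130367]
```

Request:
{"name": "step_arm", "arguments": {"series": [[[0,0,0,3,-0.2],[0,0,0,2,-0.2],[0,0,0,0,-0.2]]]}}

```text
clock: 30.85
eef_pos: [0.5437, 0.1579, 0.3339]
ee_rot: [-0.574, -3.087, 0.001]
contact_force: [-8.5, -2.8, 12.7]
gripper_width: 0.058
grip_force: 60.0
```

```bash
python3 -c "
from h import *
go((.544,.159,.1711),71); print(robot.state()['moment'])"
```

```text
t 30.85 grasp [0.5434 0.1579 0.1706] yaw_y 68.94 tilt 0.09 w 0.058 gf 60.0 F [-8.5 -2.8 12.7] j7 [-0.62  0.39  0.29  1.9  -0.14  0.87  0.94]
to (0.544, 0.159, 0.1711) cm tool [-0.01  0.13 -0.05]
roll -2.06
[-0.75816574  2.03629215 -0.00696247]
```

Request:
{"name": "step_arm", "arguments": {"series": [[[0,0,0,3,-0.2],[0,0,0,3,-0.2]]]}}

```text
clock: 31.05
eef_pos: [0.5436, 0.1588, 0.334]
ee_rot: [-0.732, -3.054, -0.001]
contact_force: [-8.3, -1.0, 12.9]
gripper_width: 0.0577
grip_force: 60.0
```

```bash
python3 -c "
from h import *
go((.544,.159,.1711),71); print(robot.state()['moment'])"
```

```text
t 31.05 grasp [0.5434 0.1589 0.1707] yaw_y 63.05 tilt 0.09 w 0.0577 gf 60.0 F [-8.3 -1.  12.9] j7 [-0.64  0.39  0.31  1.9  -0.16  0.87  0.85]
to (0.544, 0.159, 0.1711) cm tool [-0.05  0.03 -0.04]
roll -7.95
[-0.30661999  1.92247333  1.44048624]
```

Request:
{"name": "step_arm", "arguments": {"series": [[[0,0,-0.3,0,-0.2],[0,0,-0.3,0,-0.2],[0,0,-0.1,0,-0.2]]]}}

```text
clock: 31.35
eef_pos: [0.5436, 0.1588, 0.34]
ee_rot: [-0.73, -3.054, 0.0]
contact_force: [-6.7, 0.4, 4.3]
gripper_width: 0.058
grip_force: 60.0
```

```bash
python3 -c "
from h import *
go((.544,.159,.1711),71); print(robot.state()['moment'])"
```

```text
t 31.35 grasp [0.5434 0.1589 0.1767] yaw_y 63.12 tilt 0.09 w 0.058 gf 60.0 F [-6.7  0.4  4.3] j7 [-0.64  0.38  0.32  1.9  -0.15  0.88  0.85]
to (0.544, 0.159, 0.1711) cm tool [-0.05  0.04  0.56]
roll -7.88
[0.22986551 1.45594634 0.91800379]
```

Rising freely. Open, lift away and look.

Request:
{"name": "step_arm", "arguments": {"series": [[[0,0,0,0,0.2],[0,0,0,0,0.9],[0,0,0,0,0.9],[0,0,0,0,0.9],[0,0,0,0,0.9]]]}}

```text
clock: 31.85
eef_pos: [0.5445, 0.1581, 0.3397]
ee_rot: [0.734, 3.054, 0.0]
contact_force: [-0.0, 0.1, 0.6]
gripper_width: 0.083
grip_force: 0.0
```

Request:
{"name": "step_arm", "arguments": {"series": [[[0,0,-3,0,0.9],[0,0,-4,0,0.9],[0,0,-4,0,0.9],[4,0,0,0,0.9],[4,0,0,0,0.9]]]}}

```text
clock: 32.35
eef_pos: [0.473, 0.1944, 0.451]
ee_rot: [0.738, 3.051, 0.004]
contact_force: [-0.3, 1.3, 0.3]
gripper_width: 0.0833
grip_force: 0.0
```

Request:
{"name": "step_arm", "arguments": {"series": [[[4,0,0,0,0.9],[4,0,0,0,0.9],[4,0,0,0,0.9],[0,0,0,0,0.9],[0,0,0,0,0.9]]]}}

```text
clock: 32.85
eef_pos: [0.3658, 0.2493, 0.4499]
ee_rot: [0.731, 3.055, 0.001]
contact_force: [1.2, -0.1, 0.7]
gripper_width: 0.0836
grip_force: 0.0
```

```bash
python3 -c "
from h import *
where(); s=grab('scene','s7'); t=grab('top','t7')
a=s['color'][110:230,310:430,::-1]; b=t['color'][185:265,205:285,::-1]
cv2.imwrite('pics/c9.png',np.hstack([cv2.resize(a,(400,400),interpolation=2),cv2.resize(b,(400,400),interpolation=2)]))
for n,im in(('s',s),('t',t)):
    P=cloud(im); q=P[(P[...,2]>.165)&(P[...,2]<.2)&(np.hypot(P[...,0]-.543,P[...,1]-.158)<.026)]
    print(n,len(q),cv2.minEnclosingCircle(q[:,:2].astype(np.float32)),np.median(q[:,2]), np.linalg.lstsq(np.c_[q[:,:2],np.ones(len(q))],q[:,2],rcond=None)[0][:2])
P=cloud(load('top'));"
```

```text
t 32.85 grasp [0.3659 0.2494 0.2866] yaw_y 63.08 tilt 0.06 w 0.0836 gf 0.0 F [ 1.2 -0.1  0.7] j7 [-0.94  0.03  0.21  2.04 -0.01  1.07  0.37]
s 408 ((0.5430418252944946, 0.1578916311264038), 0.02606072835624218) 0.18313219140492376 [-0.0212228   0.03146878]
t 469 ((0.5431194305419922, 0.1580544412136078), 0.02596954256296158) 0.18370825108811206 [-0.00230535 -0.00220451]
```

View pics/c9.png

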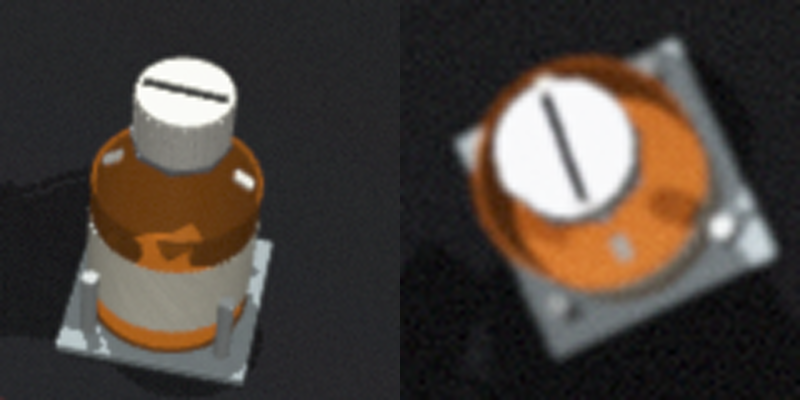

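The cap is upright with its top at 183.7 mm, the same as when it was first locked. Its bar (547,97)–(584,198) is about 4° from the bottle's marks, and the electrodes are visible inside. A quick numeric check of the rack, then I'll hand in.

```bash
python3 -c "
from h import *
P=cloud(load('top'))
for n,p in dict(s0=(.5594,-.1025),s1=(.496,-.117),s2=(.5106,-.1804),service=(.574,-.1658)).items():
    q=P[(np.hypot(P[...,0]-p[0],P[...,1]-p[1])<.02)]; print(n,q[:,2].max().round(3))
q=P[(P[...,2]>.012)&(P[...,0]>.35)&(P[...,0]<.65)&(P[...,1]>-.08)&(P[...,1]<.35)&(np.hypot(P[...,0]-.544,P[...,1]-.159)>.1)]
print('strays',len(q),q.mean(0))
print(robot.close_job())"
```

```text
s0 0.046
s1 0.046
s2 0.045
service 0.092
strays 7798 [0.38534284 0.22668328 0.57221638]
the job is handed in; nothing more can be done
None
```

The job is handed in: all three spent electrodes are in the bottle, the cap is back on and reads as locked (its height matches the start and its bar is about 4° off the marks), and the disc-headed electrode is still in the rack. The hand-in call returned no verdict.

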